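# Load the roller mixer and set its blank speed selector by clicks

## Robot

A 7-joint arm with a two-finger parallel gripper is mounted at the origin on the work surface. World frame = base frame: x ahead of the robot, y to its left, z up, the work surface at z = 0. Lengths are in m, angles in rad, forces in N, time in s.
With the tool pointing down it reaches from about 0.425 to 0.925 m from the base axis. Payload 6.8 kg.
Tool frame: the origin (TCP) lies on the centre line of the jaws, within the pads' length; the fingertips stand bot.finger_overhang ahead of it and the grasp point (between the pads) lies 3 mm ahead of it (bot.finger_overhang is the distance from the TCP to the fingertips, in m); z points along the fingers, y is the direction in which the jaws open and shut (so a half turn about z gives the same grasp; the last joint's range is limited). The gripper opens to 85 mm and grips with 20 to 120 N. Pads are 22 mm wide; open, the fingers measure 114 mm over their backs; the gripper's body (76 mm by 85 mm) begins 54 mm behind the grasp point. The pads swing forward as they close: fully open they stand 13 mm farther back than shut.
Start: joints at [-1.237, 0.477, 0.022, 1.555, -0.011, 1.109, -0.083], TCP at [0.289, 0.61, 0.253] pointing down, gripper open.
Joint ranges: [-2.96, 2.96], [-0.34, 2.1], [-1.41, 1.46], [0.24, 2.44], [-1.37, 4.51], [0.17, 1.92], [-2.96, 2.96]. Speed limits (rad/s): [2.39, 2.39, 3.14, 3.14, 3.14, 3.14, 3.14].

## Interface

Orientations are given as a unit quaternion [w, x, y, z].
In Python, from station import bot gives the robot as it stands.
- The arm moves only by the tool drive_tool, never from a script. Its argument "increments" is text: rows parted by semicolons, each of 4 numbers parted by spaces: the shift along the world's x, y, z in m, then the turn about the world's z in rad. In form: tx ty tz spin; .... A call has 1 to 12 rows; each row shifts and turns the commanded pose from where the row before left it; what a row does not reach is not made up. A row lasts 1/12 s, in which the tool goes at most 41.7 mm and 7.16 degrees, less where a joint would pass 70% of its speed; a pose out of reach is approached as far as the arm can. A call is refused whole if a number of a shift passes 0.0417 or a number of a turn 0.125, either way. A call with a gripper value outside its range is refused whole. "grip" is the opening, from 0 (shut) to 1 (fully open), set as the call begins (left out, the last holds). The fingers move at their own pace and stop on an object; "squeeze" is the grip in N (left out, the last holds). Time passes only in rows, so rows that do not move let the fingers close. It gives the time, the measured TCP pose, the force and the opening at its end, in the units of the state.
- bot.get_obs(): the state, without advancing time (a new reading comes with each control period).
- bot.read_camera(name): name is "scene" or "top"; returns the picture (400x640x3 uint8, red, green, blue); there is no depth.
- bot.calibration(name): a dict with "fx", "fy", "cx", "cy" (pixels), "camera_from_world" (4x4, takes a point from world to camera coordinates). Camera axes: x right, y down, z forward; pixel columns grow to the right and rows downward; lengths in m; the calibration is good to about 2 mm. A picture is of the moment at which its call begins. calibration takes no time and is no camera call.
- bot.hand_in(): hands the job in, once; it reports no verdict.
The state is a dict: "t": time; "q": joint angles; "joint_vel": joint speeds; "joint_torque": joint torques, N m; "eef_pos": TCP position; "tool_rot": TCP orientation; "contact_force": force on the tool from outside, world axes, zero at the start; "torque": the same for the moment, N m; "gripper_width": opening from 0.0 (shut) to 1.0 (fully open).
Only numpy, scipy, OpenCV 4.12 (cv2) and the standard library are available. Lean on these libraries where they do the work, as an engineer would, in place of code of your own. Each camera call takes 0.05 s, during which the arm holds its last target.

## Task

Load the roller mixer for its next run: take the front jar from the gravity rack, letting the jars behind it roll down to the lip, and set it down (do not drop it) lying on its side on both rollers. The mixer's speed selector is blank: turn it anticlockwise all the way back to its stop, then three clicks clockwise, and leave it there. Do not knock over or push away the glassware around.

Things in the scene. Friction and masses are not known exactly. Their poses are not given: they have to be found in the camera images.
- jar_front: front jar of the rack, resting against its lip: straight-sided amber glass jar with a flush black screw cap, a plain cylinder 68 mm across and 60 mm long, lying on its side, about 0.3 kg. Origin in its middle, y along its axis (cap to +y); x and z turn as it rolls. Grip it across its two flat ends (60 mm apart), which are free from 10 mm above the lane floor upwards.
- jar_second: second jar in the lane, the same as the front one, touching it from behind; it rolls forward to the lip when the front jar is gone
- jar_third: third jar in the lane, the same, touching the second one from behind
- rack: gravity-feed jar rack, aluminium sheet, fixed: one lane 74 mm wide, 250 mm long, sloping 9 degrees down to its front (-x); side guides 10 mm and front lip 22 mm above the lane floor. Origin on the bench below the front jar's resting place (axis along y at x 0, z 95 mm). x points up the lane, z up; small yaw. Rack and mixer may change sides.
- mixer: roller mixer, fixed, switched off: white case, 284 mm wide (y), x -110 to 125 mm. Two black rubber rollers in the deck, and before them a blank control panel that slopes down at 35 degrees to its front (-x), face from z 25 mm at the front edge to z 102 mm at x 0. Origin on the bench, mid-width, below the panel's upper edge; z up; small yaw.
- on_rollers (a point): where the middle of a jar lying on both rollers comes to rest (mixer x 60.5, y 0, z 140.5 mm), axes as the mixer's. The rollers, 34 mm across and 196 mm long, lie along y, 31 mm before and behind it, axes 40.5 mm lower; they turn stiffly. Grey end housings, tops 16 mm lower than this point, begin 109 mm to either side.
- selector (a joint): angle of the mixer's blank speed selector, rad: 0 at its anticlockwise stop, growing clockwise (seen looking onto the panel). Sprung click positions every 30 degrees (0.524 rad), from the stop itself to the other stop at 2.618; three clicks from the stop is 1.571. It starts two to five clicks up. A click takes about 0.15 N m; let go, it drops into the nearest position.
- selector_grip (a point): grip point of the selector, on its turning axis in the handle: a black bar 64 mm long, 15 mm thick, 9 to 48 mm off the panel face, on a grey skirt 54 mm across, 10 mm high. The point is 34 mm off the face (mixer x -74.5, y 0, z 91.4 mm). z out of the panel along the axis (35 degrees from vertical), x along the bar, y across it; at 1.309 rad the bar points straight up the slope.
- reagent_bottle: bystander: amber reagent bottle, 90 mm across, 190 mm tall, origin under its foot
- beaker: bystander: glass beaker, 70 mm across, 92 mm tall, origin under its foot
- flask: bystander: glass volumetric flask with a thin neck, 80 mm across, 186 mm tall, origin under its foot
There are look-alikes about, which are no part of the job. What is shaped like the jar_second but blue or pink is not meant.

How it is judged:
On the way:
1. the selector has been turned back against its anticlockwise stop (value of joint selector below 0.12 rad), for 0.2 s.
At the end, for the whole second after the job is handed in: Front jar at rest on both rollers (12 mm across, 8 mm in height, 66 mm from mid-length, parallel within 0.12 rad); selector on the third click (1.571 rad within 0.13) after having been below 0.12 rad; second and third jars rolled down in the lane, the second at the lip (each within 12 mm) (x of jar_front in the frame of mixer between 0.0485 and 0.0725 m and y of jar_front in the frame of mixer between -0.066 and 0.066 m and z of jar_front in the frame of mixer between 0.1325 and 0.1485 m and angle between the y axis of jar_front and the y axis of mixer, either way round below 0.12 rad and linear speed of jar_front below 0.02 m/s and value of joint selector between 1.441 and 1.701 rad and x of jar_second in the frame of rack between -0.012 and 0.012 m and z of jar_second in the frame of rack between 0.085 and 0.105 m and x of jar_third in the frame of rack between 0.0558 and 0.0798 m and z of jar_third in the frame of rack between 0.0957 and 0.1157 m); the robot touches nothing.
It fails at once if the front jar is let go well above the rollers (contact force between jar_front and the fingers below 0.01 N and horizontal distance between jar_front and mixer below 0.13 m and z of jar_front in the frame of mixer above 0.165 m).
It fails at once if the front jar falls to the bench (height (world z) of jar_front below 0.06 m).
It fails at once if one of the jars behind is lifted out of the lane or falls from it (height (world z) of any of jar_second, jar_third above 0.15 m or height (world z) of any of jar_second, jar_third below 0.07 m).
It fails at once if a bystander is pushed more than 30 mm or tipped (distance of any of reagent_bottle, beaker, flask from where it was at the start of the episode above 0.03 m or angle between any of reagent_bottle, beaker, flask's own z axis and vertical above 0.35 rad).
It also fails if it takes over 56 s, if anything falls off the work surface, if the arm or the gripper's body presses on something with over 40 N, if the wrist force passes 120 N, or if a joint passes its speed limit or range.

## Working session

There is one attempt and no reset: what is moved stays moved. The work goes in short steps, Python scripts to look and compute and a tool call to move; the robot and the scene stay as the last step left them, time stands still between calls to the robot, and variables do not carry over. Pictures are saved under pics/ and viewed, and the job is handed in when it is done.

Besides the shell and the picture viewer there is one more tool, called after "Emit:" as name(argument=value, ...) on one line, values as JSON. drive_tool: Moves the arm, as the interface text tells. Its arguments: {"type":"object","properties":{"increments":{"type":"string"},"grip":{"type":"number"},"squeeze":{"type":"number"}},"required":["increments"]}

```bash
mkdir -p pics; ls; python3 - <<'E'
from station import bot
import cv2
o=bot.get_obs()
for k,v in o.items(): print(k,v)
print(bot.finger_overhang)
for n in("scene","top"):
    im=bot.read_camera(n); cv2.imwrite(f"pics/{n}0.png",im[:,:,::-1]); 
    c=bot.calibration(n); print(n,c)
E
```

```text
pics
t 0.0
q [-1.23709179  0.47779444  0.02232996  1.55647277 -0.01150323  1.10926424
 -0.08309417]
joint_vel [-0.00054879  0.00048784 -0.00014214 -0.00086584 -0.00047367  0.00173411
  0.00019605]
joint_torque [ 3.31811361e-05 -5.96457195e+01  1.60807963e+00 -2.81191170e+01
  1.25291423e-02  9.36638389e-03  4.15559043e-06]
eef_pos [0.28837904 0.60968537 0.25232027]
tool_rot [-1.35840376e-04  2.19093161e-01  9.75703524e-01 -8.95156395e-04]
contact_force [-0.06762987 -0.15317653 -0.05398271]
torque [0.01036019 0.05496204 0.03421973]
gripper_width 0.9969954140176776
0.022
scene {'fx': 484.29000369219017, 'fy': 484.29000369219017, 'cx': 315.75921356182045, 'cy': 203.58638686050725, 'camera_from_world': array([[-0.83054353,  0.55670819, -0.01653595,  0.42611712],
       [ 0.37630069,  0.53901338, -0.75356643, -0.10033116],
       [-0.41060351, -0.63209221, -0.65716375,  2.10439765],
       [ 0.        ,  0.        ,  0.        ,  1.        ]])}
top {'fx': 397.1430869923818, 'fy': 397.1430869923818, 'cx': 325.8090111449019, 'cy': 199.5398402546062, 'camera_from_world': array([[-2.57882110e-02, -9.99657014e-01, -4.56326335e-03,
         2.56512860e-02],
       [-9.75627889e-01,  2.61628527e-02, -2.17866307e-01,
         5.35551864e-01],
       [ 2.17910970e-01, -1.16633530e-03, -9.75967955e-01,
         1.38252989e+00],
       [ 0.00000000e+00,  0.00000000e+00,  0.00000000e+00,
         1.00000000e+00]])}
```

View pics/scene0.png

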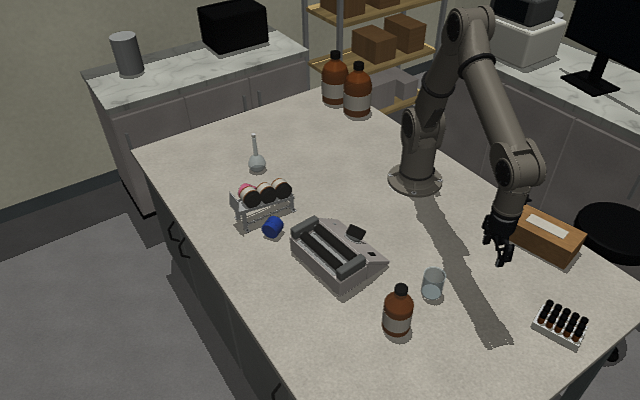

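View pics/top0.png

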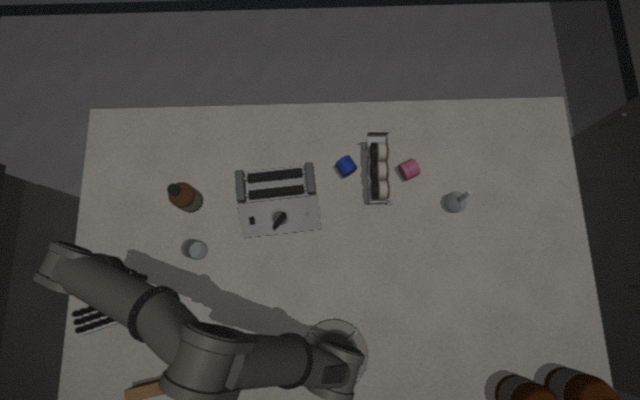

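```bash
python3 - <<'E'
import cv2
t=cv2.imread("pics/top0.png"); s=cv2.imread("pics/scene0.png")
def crop(im,x0,y0,x1,y1,k,n):
    c=cv2.resize(im[y0:y1,x0:x1],None,fx=k,fy=k,interpolation=cv2.INTER_CUBIC); c=cv2.convertScaleAbs(c,alpha=1.5)
    for x in range((x0+9)//10*10,x1,10): cv2.line(c,((x-x0)*k,0),((x-x0)*k,6 if x%50 else 16),(0,255,0),1)
    for y in range((y0+9)//10*10,y1,10): cv2.line(c,(0,(y-y0)*k),(6 if y%50 else 16,(y-y0)*k),(0,255,0),1)
    cv2.imwrite(n,c)
crop(t,225,150,335,245,7,"pics/tm.png")
crop(t,325,120,425,215,6,"pics/tr.png")
crop(s,280,205,400,300,6,"pics/sm.png")
crop(s,220,170,310,245,8,"pics/sr.png")
E
```

```text
(no output)
```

View pics/tm.png

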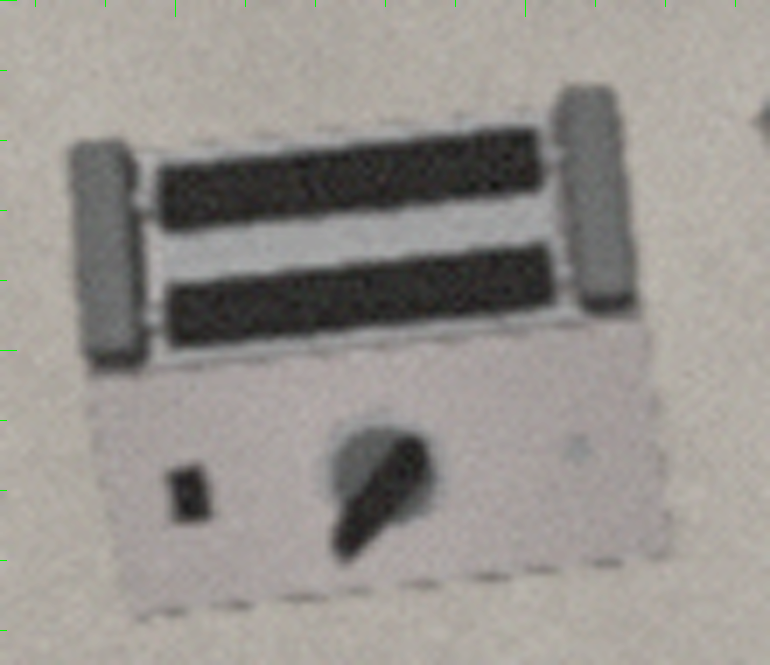

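View pics/tr.png

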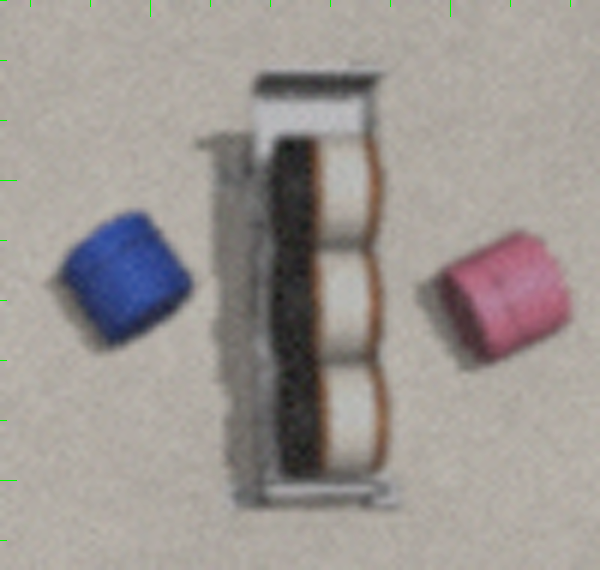

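View pics/sm.png

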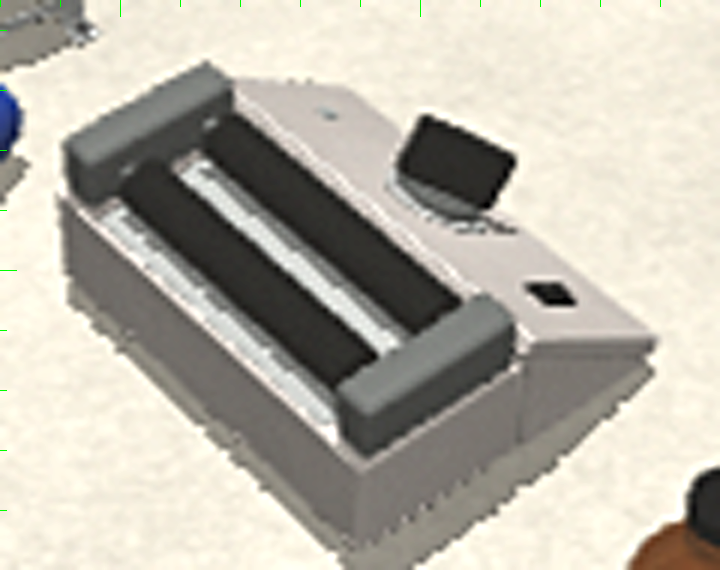

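View pics/sr.png

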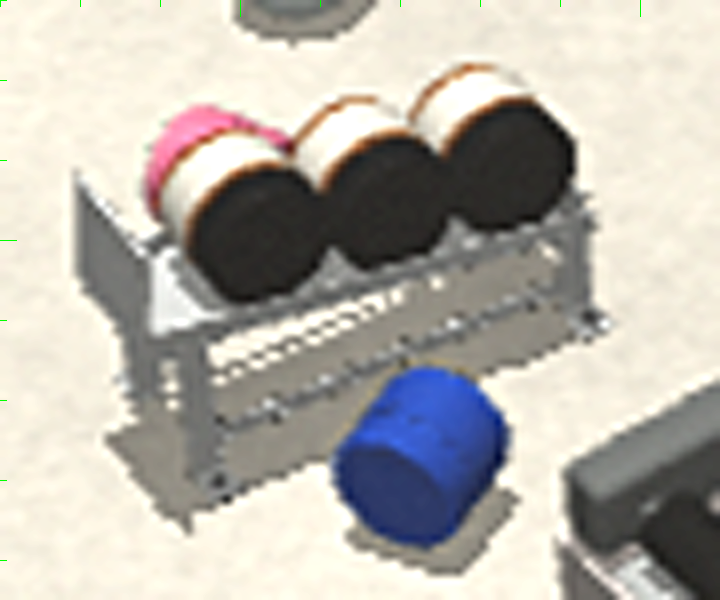

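```bash
cat > h.py <<'E'
import numpy as np, cv2
from scipy.optimize import least_squares
from station import bot
C={n:bot.calibration(n) for n in("scene","top")}
def proj(n,P):
    c=C[n];P=np.atleast_2d(P);q=P@c["camera_from_world"][:3,:3].T+c["camera_from_world"][:3,3]
    return np.c_[c["fx"]*q[:,0]/q[:,2]+c["cx"],c["fy"]*q[:,1]/q[:,2]+c["cy"]]
def W(p,L):
    x,y,a=p;L=np.atleast_2d(L);c,s=np.cos(a),np.sin(a)
    return np.c_[x+c*L[:,0]-s*L[:,1],y+s*L[:,0]+c*L[:,1],L[:,2]]
def crop(im,x0,y0,x1,y1,k,n):
    c=cv2.resize(im[y0:y1,x0:x1],None,fx=k,fy=k,interpolation=cv2.INTER_CUBIC); c=cv2.convertScaleAbs(c,alpha=1.5)
    for x in range((x0+9)//10*10,x1,10): cv2.line(c,((x-x0)*k,0),((x-x0)*k,6 if x%50 else 16),(0,255,0),1)
    for y in range((y0+9)//10*10,y1,10): cv2.line(c,(0,(y-y0)*k),(6 if y%50 else 16,(y-y0)*k),(0,255,0),1)
    cv2.imwrite(n,c); return c
th=np.deg2rad(35)
G=np.array([-.0745,0,.0914]);U=np.array([np.cos(th),0,np.sin(th)]);V=np.array([0,-1.,0]);N=np.array([-np.sin(th),0,np.cos(th)])
def selpt(a_deg,r,h=0,lat=0): # a from upslope, clockwise; mixer frame
    a=np.deg2rad(a_deg); return G+(np.cos(a)*U+np.sin(a)*V)*r+N*h+lat*(-np.sin(a)*U+np.cos(a)*V)
E
cat > fit.py <<'E'
from h import *
for n in C: 
    M=C[n]["camera_from_world"];print(n,"cam at",(-M[:3,:3].T@M[:3,3]).round(3))
# mixer
Lm=np.array([[.0915,.098,.1],[.0915,-.098,.1],[.0295,.098,.1],[.0295,-.098,.1]])
Om=np.array([[248,178.4],[302.3,172.7],[249,195.1],[303.7,189.1]])
Ls=np.array([[-.11,.142,.025]]);Os=np.array([[389.2,261.7]])
f=lambda p:np.r_[(proj("top",W(p,Lm))-Om).ravel(),(proj("scene",W(p,Ls))-Os).ravel()]
r=least_squares(f,[.6,.1,.1]);m=r.x;print("mixer",m,r.fun.round(1))
d=.0677 # spacing
s9=np.deg2rad(9)
cx=[(0,.095),(.0678,.1057),(.1350,.1163)]
caps=np.array([[a,.03,b] for a,b in cx]);Oc=np.array([[284,190.6],[268.1,195],[252.3,199.1]])
t=np.linspace(0,2*np.pi,73)
def cyl(k): 
    return np.vstack([np.c_[cx[k][0]+.034*np.cos(t),0*t+e,cx[k][1]+.034*np.sin(t)] for e in(-.03,.03)])
def g(p):
    a=proj("top",W(p,cyl(0)));b=proj("top",W(p,cyl(2)))
    return np.r_[(proj("scene",W(p,caps))-Oc).ravel(),a[:,0].min()-371.3,a[:,0].max()-389.5,a[:,1].max()-199.3,b[:,1].min()-142.5]
r=least_squares(g,[.6,-.1,.1]);k=r.x;print("jarline",k,r.fun.round(1))
np.save("poses.npy",np.array([m,k]))
o=bot.get_obs();p=o["eef_pos"];print([proj("scene",p-[0,0,z]).round(1).tolist() for z in(0,.009,.022,.035)])
for a in (15,45): print(a,proj("top",W(m,[selpt(a,.032,.014),selpt(a,-.032,.014)])).round(1).tolist(),proj("scene",W(m,[selpt(a,.032,.014),selpt(a,-.032,.014)])).round(1).tolist())
s=cv2.imread("pics/scene0.png");crop(s,460,195,550,275,8,"pics/tip.png")
for n in C:
    im=cv2.imread(f"pics/{n}0.png")
    def pl(P,c):
        cv2.polylines(im2,[((proj(n,P)-o0)*K).astype(int)],True,c,1)
    o0,x1=((220,165),(400,300)) if n=="scene" else ((225,130),(405,245))
    o0=np.array(o0);K=4
    im2=cv2.resize(im[o0[1]:x1[1],o0[0]:x1[0]],None,fx=K,fy=K,interpolation=cv2.INTER_CUBIC)
    for x in(.0295,.0915): pl(W(m,[[x-.017,.098,.1],[x-.017,-.098,.1],[x+.017,-.098,.1],[x+.017,.098,.1]]),(0,255,0))
    pl(W(m,[[-.11,.142,.025],[0,.142,.102],[0,-.142,.102],[-.11,-.142,.025]]),(255,0,255))
    for a,c in((15,(255,255,0)),(45,(0,0,255))): pl(W(m,[selpt(a,.032,.014,.0075),selpt(a,-.032,.014,.0075),selpt(a,-.032,.014,-.0075),selpt(a,.032,.014,-.0075)]),c)
    for j in range(3): q=cyl(j);pl(W(k,q[:73]),(0,255,0));pl(W(k,q[73:]),(0,255,255))
    pl(W(k,[[-.04,-.037,.061],[.2,-.037,.1],[.2,.037,.1],[-.04,.037,.061]]),(255,0,0))
    cv2.imwrite(f"pics/ov_{n}.png",im2)
E
python3 fit.py
```

```text
scene cam at [1.256 1.147 1.314]
top cam at [0.222 0.013 1.466]
mixer [0.52928964 0.18332825 0.07774625] [-0.2 -0.3  0.1 -0.2 -0.2 -0.2  0.3  0.2  0.5 -0.4]
jarline [ 0.55623346 -0.18468788 -0.06774728] [ 0.   1.5  0.2  0.8 -0.1  0.4  0.   1.3  0.9 -0.1]
[[[491.9, 253.1]], [[491.2, 255.2]], [[490.3, 258.1]], [[489.3, 261.1]]]
15 [[280.0, 214.7], [277.6, 231.2]] [[351.3, 225.7], [364.5, 229.1]]
45 [[284.5, 216.5], [273.2, 229.5]] [[350.0, 223.7], [365.8, 231.1]]
```

View pics/ov_scene.png

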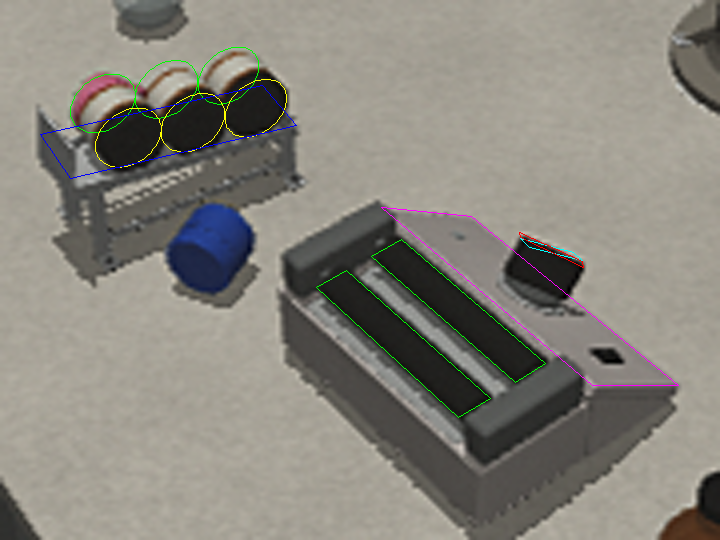

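View pics/ov_top.png

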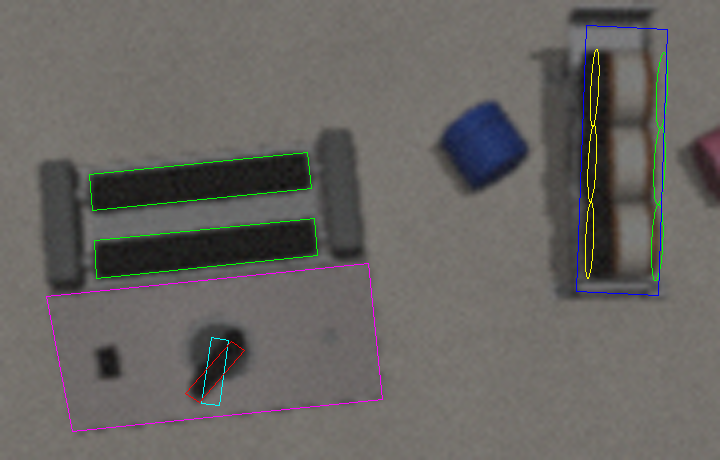

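View pics/tip.png

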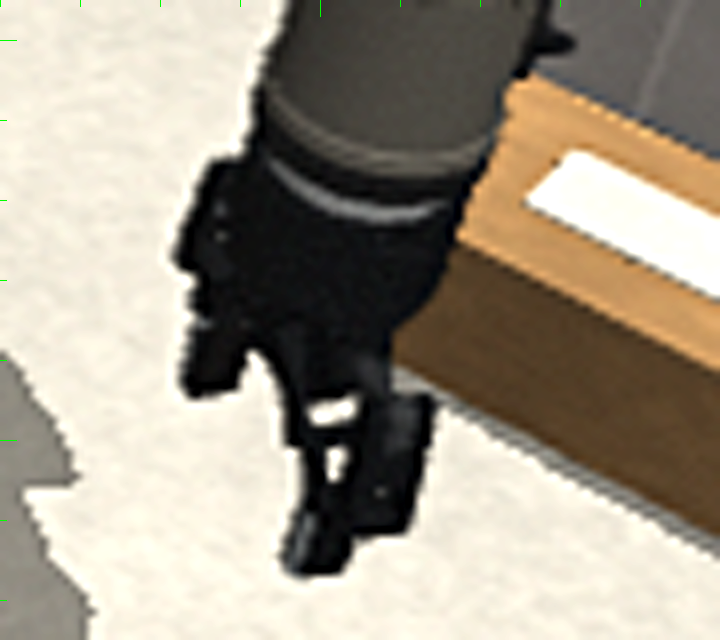

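```bash
cat > ov.py <<'E'
from h import *
m,k=np.load("poses.npy")
def cylat(x,z,t=np.linspace(0,2*np.pi,73)): return [np.c_[x+.034*np.cos(t),0*t+e,z+.034*np.sin(t)] for e in(-.03,.03)]
def ov(n,img,o0,x1,K,out,k=k):
    o0=np.array(o0);im=cv2.convertScaleAbs(cv2.resize(img[o0[1]:x1[1],o0[0]:x1[0]],None,fx=K,fy=K,interpolation=cv2.INTER_CUBIC),alpha=1.5)
    for j,(x,z) in enumerate([(0,.095),(.0678,.1057),(.1350,.1163)]):
        for e,c in zip(cylat(x,z),((0,255,0),(0,255,255))):
            cv2.polylines(im,[((proj(n,W(k,e))-o0+.0)*K).astype(int)],True,c,1)
    cv2.imwrite(out,im)
if __name__=="__main__":
    import sys
    kk=np.array(eval(sys.argv[1])) if len(sys.argv)>1 else k
    ov("top",cv2.imread("pics/top0.png"),(355,125),(405,210),9,"pics/a.png",kk)
    ov("scene",cv2.imread("pics/scene0.png"),(225,170),(300,220),9,"pics/b.png",kk)
    a=cv2.imread("pics/a.png");b=cv2.imread("pics/b.png");a=cv2.resize(a,None,fx=.75,fy=.75);b=cv2.resize(b,None,fx=.66,fy=.66)
    H=max(a.shape[0],b.shape[0]);z=np.zeros((H,a.shape[1]+b.shape[1],3),np.uint8);z[:a.shape[0],:a.shape[1]]=a;z[:b.shape[0],a.shape[1]:]=b;cv2.imwrite("pics/ab.png",z)
E
python3 ov.py
```

```text
(no output)
```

View pics/ab.png

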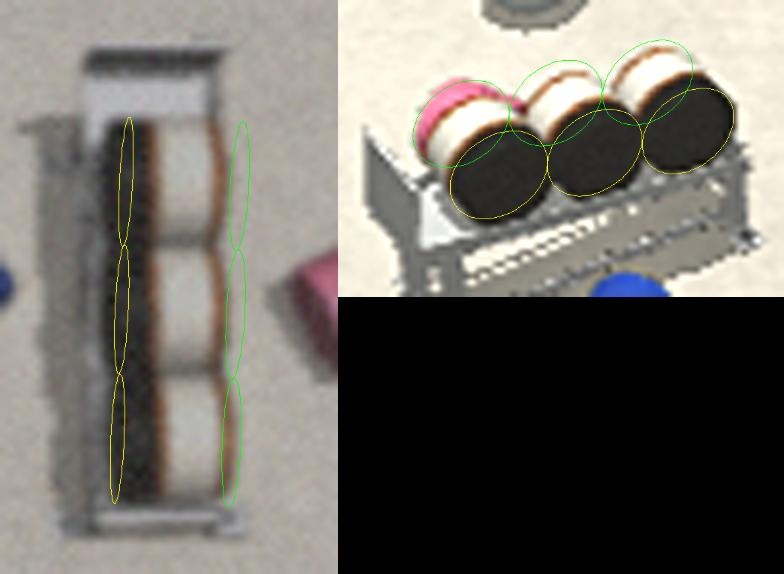

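```bash
python3 - <<'E'
from h import *
s=cv2.imread("pics/scene0.png");t=cv2.imread("pics/top0.png")
crop(s,225,170,305,230,10,"pics/s1.png");crop(t,360,125,400,211,7,"pics/t1.png")
E
```

```text
(no output)
```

View pics/s1.png

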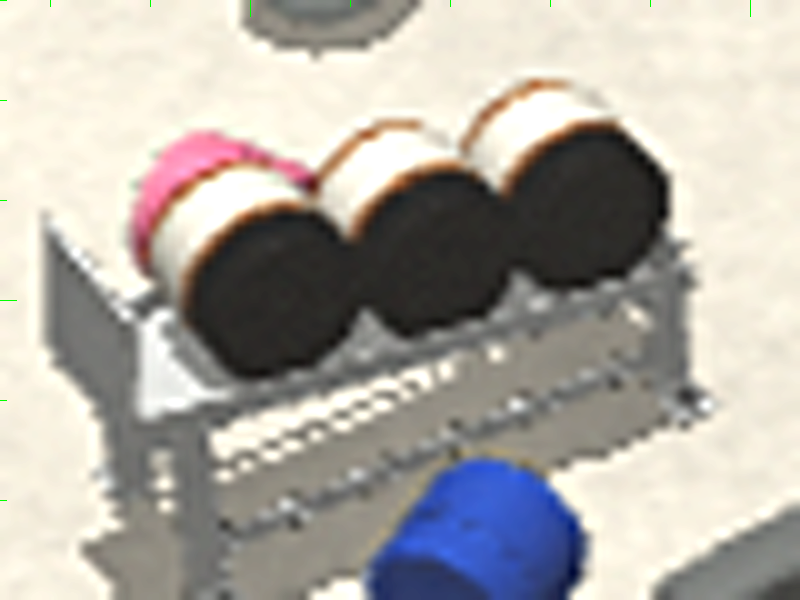

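View pics/t1.png

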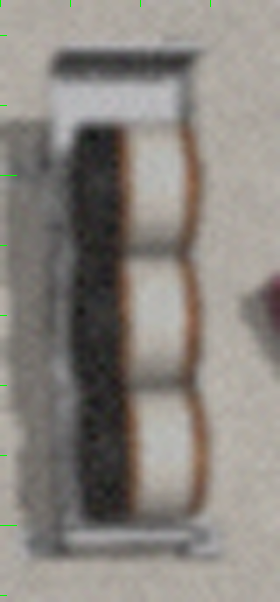

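```bash
python3 - <<'E'
from h import *
cx=[(0,.095),(.0672,.1056),(.1343,.1163)]
t=np.linspace(0,2*np.pi,181)
def cyl(k,dy): return np.vstack([np.c_[cx[k][0]+.034*np.cos(t),0*t+e+dy,cx[k][1]+.034*np.sin(t)] for e in(-.03,.03)])
def g(p,full=True):
    R=[]
    T=[proj("top",W(p[:3],cyl(i,d))) for i,d in enumerate((0,p[3],p[4]))]
    S=[proj("scene",W(p[:3],cyl(i,d))) for i,d in enumerate((0,p[3],p[4]))]
    for i,(l,r) in enumerate(((371.7,389.9),(370.4,388.4),(370.4,388.6))): R+=[T[i][:,0].min()-l,T[i][:,0].max()-r]
    R+=[T[0][:,1].max()-199.6,T[2][:,1].min()-142.7]
    R+=[S[0][:,0].max()-291.8,S[2][:,0].min()-240]
    for i,(a,b) in enumerate(((178,198.8),(182.2,203.5),(186,207.8))): R+=[S[i][:,1].min()-a,S[i][:,1].max()-b]
    if full: R+=[p[3]*50,p[4]*50]
    return np.array(R)
r=least_squares(g,[.55,-.19,0,0,0]);print(r.x.round(4),r.fun.round(1))
m=np.load("poses.npy")[0];np.save("poses.npy",[m,r.x[:3]])
p=r.x[:3]
for n in C: print(n,[proj(n,W(p,q)).round(1).tolist() for q in ([-.036,.037,.083],[-.036,-.037,.083])])
E
python3 ov.py
```

```text
[ 0.5562 -0.1833 -0.0332  0.0047  0.005 ] [-0.7  0.5 -0.7  0.6 -0.8  0.2  0.4  0.1  0.1 -1.1 -1.   0.6 -1.   0.6
 -1.   0.6  0.2  0.3]
scene [[[293.4, 192.3]], [[284.3, 182.6]]]
top [[[369.8, 200.9]], [[390.6, 201.1]]]
```

View pics/ab.png

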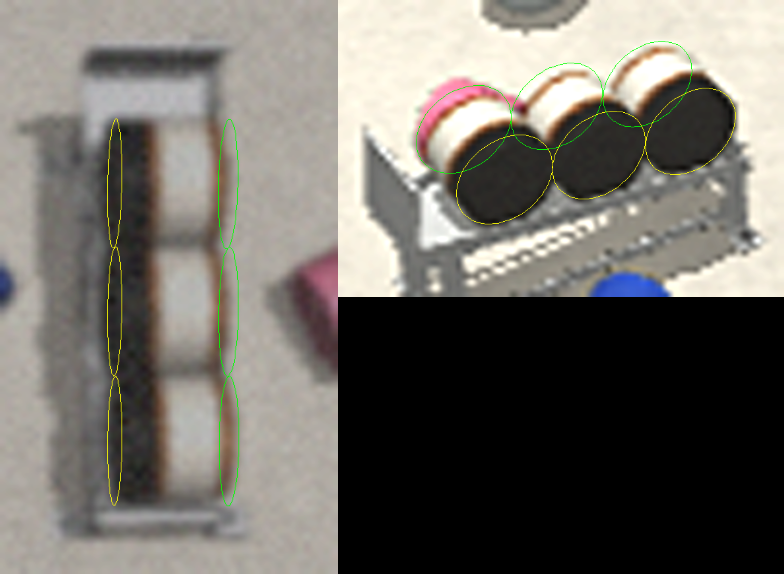

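```bash
python3 - <<'E'
from h import *
o=bot.get_obs();p=o["eef_pos"];y=np.array([.4275,.904,0])
for z in(-.03,0,.009,.022):
  print(z,[((proj("scene",p-[0,0,z]+s*y)-[460,195])*8).round(0).tolist() for s in(-.0425,.0425,-.057,.057)])
E
```

```text
-0.03 [[[225.0, 327.0]], [[324.0, 493.0]], [[209.0, 300.0]], [[342.0, 523.0]]]
0 [[[208.0, 383.0]], [[305.0, 550.0]], [[193.0, 356.0]], [[322.0, 580.0]]]
0.009 [[[203.0, 400.0]], [[299.0, 566.0]], [[188.0, 373.0]], [[316.0, 596.0]]]
0.022 [[[196.0, 424.0]], [[291.0, 590.0]], [[180.0, 397.0]], [[308.0, 620.0]]]
```

```bash
cat > wp.py <<'E'
from h import *
m=np.load("poses.npy")[0]
def wp(a,r,h=-.002,ov=.019):
    P=W(m,selpt(a,r,h))[0]+[0,0,ov]
    d=np.deg2rad(a); hd=np.arctan2(-np.sin(d),np.cos(d)*np.cos(th))+m[2]
    return P,hd+np.pi/2
if __name__=="__main__":
    for a in range(60,-111,-15):
        P,s=wp(a,.022); print(a,P.round(4),"tooly",round(s,3),"spin from start",round(s-1.129,3))
E
python3 wp.py
```

```text
60 [0.4666 0.1593 0.1151] tooly 0.52 spin from start -0.609
45 [0.4701 0.1631 0.1177] tooly 0.764 spin from start -0.365
30 [0.4726 0.1679 0.1197] tooly 1.035 spin from start -0.094
15 [0.474  0.1733 0.121 ] tooly 1.332 spin from start 0.203
0 [0.4741 0.179  0.1214] tooly 1.649 spin from start 0.52
-15 [0.4731 0.1847 0.121 ] tooly 1.965 spin from start 0.836
-30 [0.4709 0.1898 0.1197] tooly 2.262 spin from start 1.133
-45 [0.4677 0.1941 0.1177] tooly 2.533 spin from start 1.404
-60 [0.4637 0.1973 0.1151] tooly 2.778 spin from start 1.649
-75 [0.4592 0.1992 0.112 ] tooly 3.003 spin from start 1.874
-90 [0.4544 0.1996 0.1088] tooly 3.219 spin from start 2.09
-105 [0.4499 0.1985 0.1055] tooly 3.435 spin from start 2.306
```

Emit:
drive_tool(increments="0.0152 -0.0372 0 -0.0305;0.0152 -0.0372 0 -0.0305;0.0152 -0.0372 0 -0.0305;0.0152 -0.0372 0 -0.0305;0.0152 -0.0372 0 -0.0305;0.0152 -0.0372 0 -0.0305;0.0152 -0.0372 0 -0.0305;0.0152 -0.0372 0 -0.0305;0.0152 -0.0372 0 -0.0305;0.0152 -0.0372 0 -0.0305;0.0152 -0.0372 0 -0.0305;0.0152 -0.0372 0 -0.0305", grip=0.42, squeeze=30)

```text
t: 1.1
eef_pos: [0.4711, 0.1618, 0.2532]
tool_rot: [-0.0, 0.394, 0.919, 0.0]
contact_force: [1.3, 0.7, -1.3]
gripper_width: 0.418
```

Emit:
drive_tool(increments="0 0 -0.03 0;0 0 -0.03 0;0 0 -0.02 0;0 0 0 0")

```text
t: 1.43
eef_pos: [0.4683, 0.1624, 0.1696]
tool_rot: [-0.002, 0.393, 0.919, -0.003]
contact_force: [-0.2, 0.1, -0.4]
gripper_width: 0.419
```

```bash
cat > look.py <<'E'
from h import *
import sys
n,x0,y0,x1,y1,k,out=sys.argv[1],*map(int,sys.argv[2:7]),sys.argv[7]
im=bot.read_camera(n)[:,:,::-1];cv2.imwrite("pics/last_%s.png"%n,im);crop(im,x0,y0,x1,y1,k,"pics/"+out)
o=bot.get_obs();q=o["tool_rot"];print(round(o["t"],2),o["eef_pos"].round(4),"yang",round(float(2*np.arctan2(q[2],q[1])-np.pi/2),3),o["contact_force"].round(1),o["torque"].round(2),round(o["gripper_width"],3),"q",np.round(o["q"],2))
E
python3 look.py scene 310 190 410 280 8 l1.png; python3 look.py top 225 150 335 245 7 l2.png
```

```text
1.48 [0.4695 0.163  0.1716] yang 0.763 [ 0.1 -0.5  1.1] [-0.   -0.02  0.05] 0.417 q [-0.68  0.3   0.27  2.07 -0.11  0.8   0.41]
1.53 [0.4707 0.1636 0.1731] yang 0.763 [ 0.  -1.3  1.1] [ 0.02 -0.03 -0.01] 0.421 q [-0.68  0.29  0.27  2.06 -0.11  0.8   0.41]
```

View pics/l1.png

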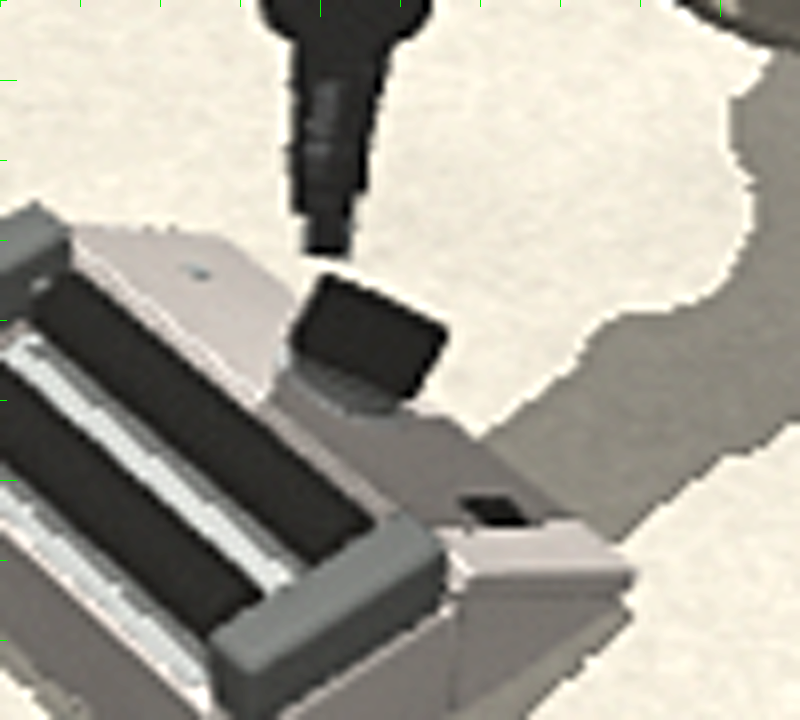

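View pics/l2.png

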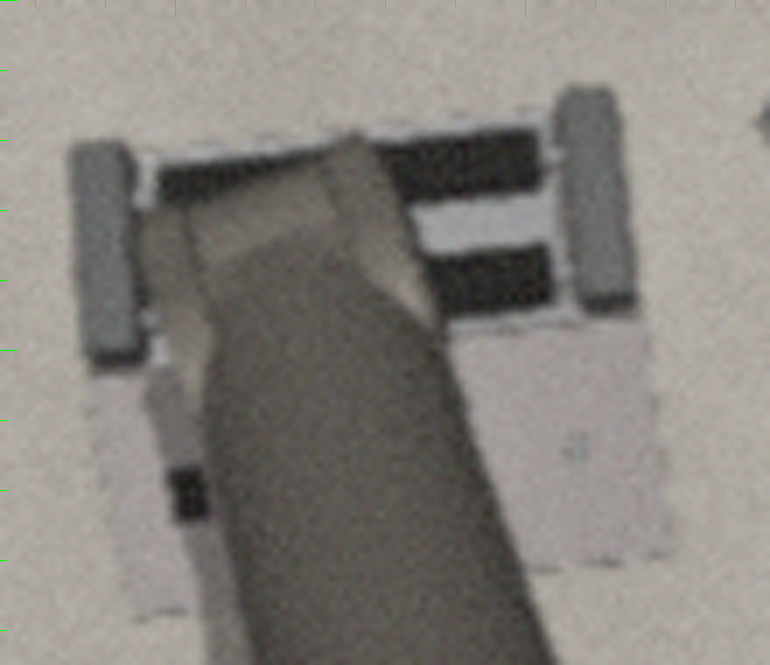

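```bash
python3 - <<'E'
from h import *
p=np.array([.4695,.163,.1716]); y=np.array([np.cos(.763),np.sin(.763),0])
for z in(.009,.015,.019,.022): print(z,[((proj("scene",p-[0,0,z]+s*y)-[310,190])*8).round(0).tolist() for s in(-.0175,.0175,.03)])
E
```

```text
0.009 [[[335.0, 177.0]], [[322.0, 230.0]], [[318.0, 249.0]]]
0.015 [[[335.0, 187.0]], [[322.0, 240.0]], [[317.0, 259.0]]]
0.019 [[[335.0, 194.0]], [[322.0, 247.0]], [[317.0, 266.0]]]
0.022 [[[334.0, 199.0]], [[322.0, 252.0]], [[317.0, 271.0]]]
```

Emit:
drive_tool(increments="0 0 -0.012 0;0 0 -0.012 0;0 0 -0.012 0;0 0 -0.012 0;0 0 -0.007 0;0 0 0 0")

```text
t: 2.03
eef_pos: [0.4711, 0.1641, 0.1184]
tool_rot: [-0.0, 0.393, 0.92, 0.0]
contact_force: [-0.5, -0.2, -0.3]
gripper_width: 0.42
```

Emit:
drive_tool(increments="0.0008 0.0016 0.0007 0.09;0.0008 0.0016 0.0007 0.09;0.0009 0.0016 0.0006 0.091;0.0005 0.0018 0.0004 0.099;0.0005 0.0018 0.0004 0.099;0.0004 0.0018 0.0005 0.099;0 0.0019 0.0001 0.1057;0 0.0019 0.0001 0.1057;0.0001 0.0019 0.0002 0.1057;0 0 0 0")

```text
t: 2.87
eef_pos: [0.4759, 0.1803, 0.1235]
tool_rot: [0.001, -0.041, 0.999, 0.001]
contact_force: [0.2, 0.4, -0.4]
gripper_width: 0.421
```

Emit:
drive_tool(increments="-0.0003 0.0019 -0.0001 0.105;-0.0003 0.0019 -0.0001 0.105;-0.0004 0.0019 -0.0002 0.105;-0.0007 0.0017 -0.0004 0.099;-0.0007 0.0017 -0.0004 0.099;-0.0008 0.0017 -0.0005 0.099;-0.0011 0.0014 -0.0007 0.09;-0.0011 0.0014 -0.0007 0.09;-0.001 0.0015 -0.0006 0.091;0 0 0 0")

```text
t: 3.7
eef_pos: [0.4697, 0.1946, 0.1195]
tool_rot: [0.001, -0.462, 0.887, -0.0]
contact_force: [0.8, -1.6, 1.7]
gripper_width: 0.423
```

```bash
python3 look.py scene 310 190 410 280 8 l3.png
```

```text
3.75 [0.4697 0.1947 0.1193] yang 2.526 [ 1.3 -1.1  2. ] [-0.18 -0.22 -0.  ] 0.422 q [-0.37  0.39 -0.18  2.06  0.11  0.7   1.91]
```

View pics/l3.png

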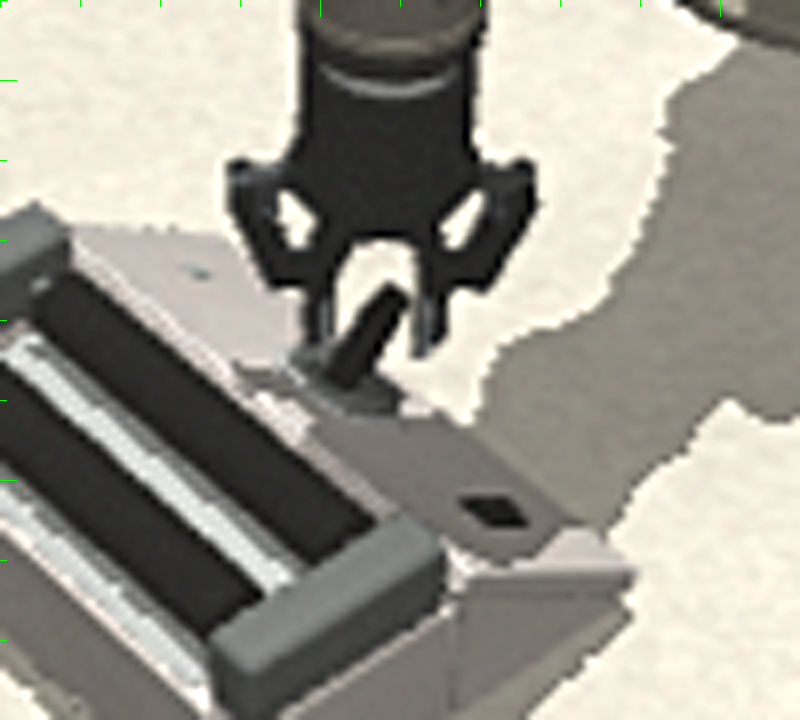

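Emit:
drive_tool(increments="-0.0013 0.0011 -0.0009 0.082;-0.0013 0.0011 -0.0009 0.082;-0.0014 0.001 -0.0008 0.081;-0.0015 0.0006 -0.001 0.075;-0.0015 0.0006 -0.001 0.075;-0.0015 0.0007 -0.0011 0.075;0 0 0 0")

```text
t: 4.33
eef_pos: [0.4601, 0.2, 0.1128]
tool_rot: [0.0, -0.655, 0.756, 0.0]
contact_force: [0.0, 0.0, -0.2]
gripper_width: 0.417
```

Emit:
drive_tool(increments="-0.0016 0 -0.001 0.072;-0.0016 0 -0.001 0.072;-0.0016 0 -0.001 0.072;0 0 0 0")

```text
t: 4.67
eef_pos: [0.4566, 0.1995, 0.1102]
tool_rot: [-0.001, 0.732, -0.681, 0.001]
contact_force: [2.9, -1.3, 1.0]
gripper_width: 0.419
```

```bash
python3 look.py scene 310 190 410 280 8 l4.png
```

```text
4.72 [0.4565 0.1996 0.1102] yang -3.072 [ 2.2 -2.9  1.8] [-0.55 -0.7  -0.08] 0.423 q [-0.25  0.41 -0.34  2.08  0.21  0.69  2.47]
```

View pics/l4.png

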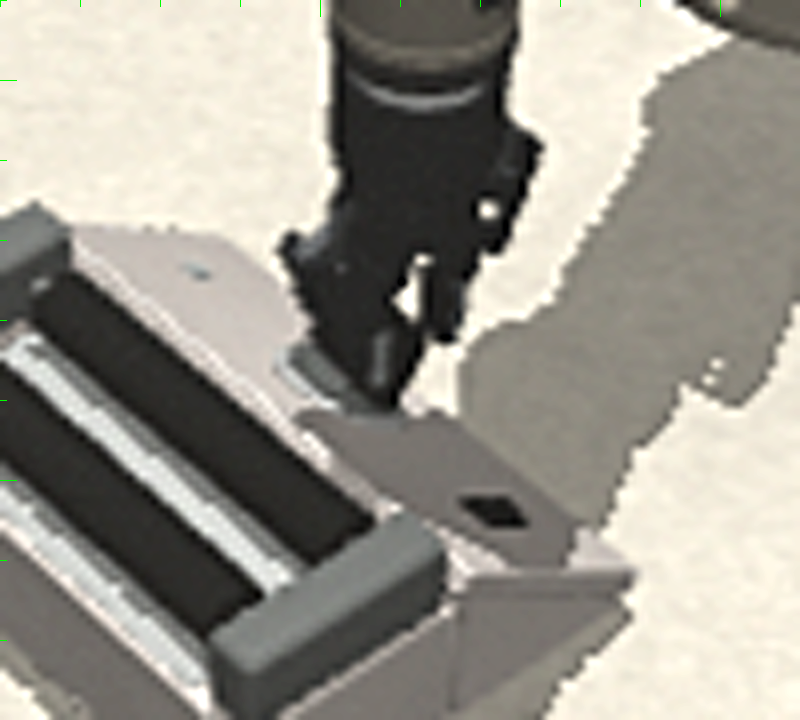

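Emit:
drive_tool(increments="-0.003 -0.0005 -0.002 0.05;-0.003 -0.0005 -0.002 0.05;0 0 0 0;0 0 0 0")

```text
t: 5.05
eef_pos: [0.4564, 0.1984, 0.109]
tool_rot: [-0.005, 0.763, -0.646, 0.004]
contact_force: [11.2, -8.4, 13.2]
gripper_width: 0.42
```

Emit:
drive_tool(increments="-0.003 0 0 0;-0.002 0 0.001 0;0 0 0 0")

```text
t: 5.3
eef_pos: [0.4545, 0.1985, 0.1105]
tool_rot: [-0.008, 0.763, -0.647, 0.005]
contact_force: [21.6, -8.5, 4.8]
gripper_width: 0.425
```

```bash
python3 look.py scene 310 190 410 280 8 l5.png
```

```text
5.35 [0.4546 0.1985 0.1105] yang -2.977 [21.6 -7.3  6.5] [-1.69 -5.06 -0.4 ] 0.418 q [-0.24  0.4  -0.36  2.09  0.24  0.67  2.55]
```

View pics/l5.png

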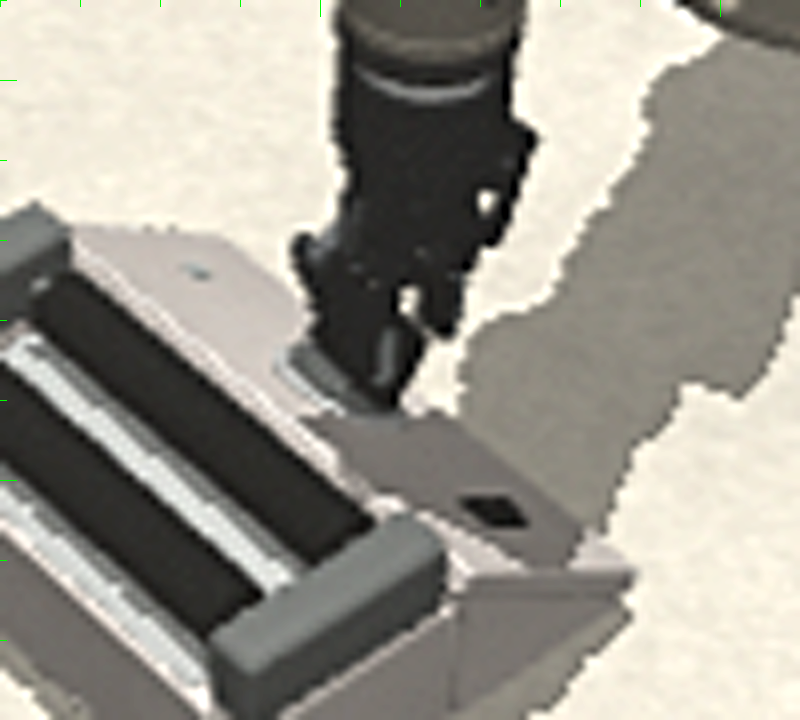

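Emit:
drive_tool(increments="0.006 0 0.001 0;0.004 0 0.012 0;0 0 0.03 0;0 0 0.03 0;0 0 0.02 0;0 0 0 0")

```text
t: 5.85
eef_pos: [0.4561, 0.2008, 0.2039]
tool_rot: [-0.003, 0.765, -0.644, 0.001]
contact_force: [0.9, 0.2, 0.6]
gripper_width: 0.42
```

```bash
python3 look.py scene 310 190 410 280 8 l6.png; python3 - <<'E'
from h import *
m=np.load("poses.npy")[0]
im=cv2.imread("pics/last_scene.png");o0=np.array((310,190));K=8
im=cv2.convertScaleAbs(cv2.resize(im[190:280,310:410],None,fx=K,fy=K,interpolation=cv2.INTER_CUBIC),alpha=1.5)
for a,c in((-75,(0,255,0)),(-45,(0,0,255))):
  for h in(.014,-.025):
    P=proj("scene",W(m,[selpt(a,.032,h,.0075),selpt(a,-.032,h,.0075),selpt(a,-.032,h,-.0075),selpt(a,.032,h,-.0075)]))
    cv2.polylines(im,[((P-o0)*K).astype(int)],True,c,1)
cv2.imwrite("pics/l6o.png",im)
E
```

```text
5.9 [0.4552 0.2001 0.2018] yang -2.97 [-0.5 -0.5  0.1] [ 0.01  0.03 -0.03] 0.419 q [-0.19  0.27 -0.41  2.01  0.14  0.88  2.64]
```

View pics/l6o.png

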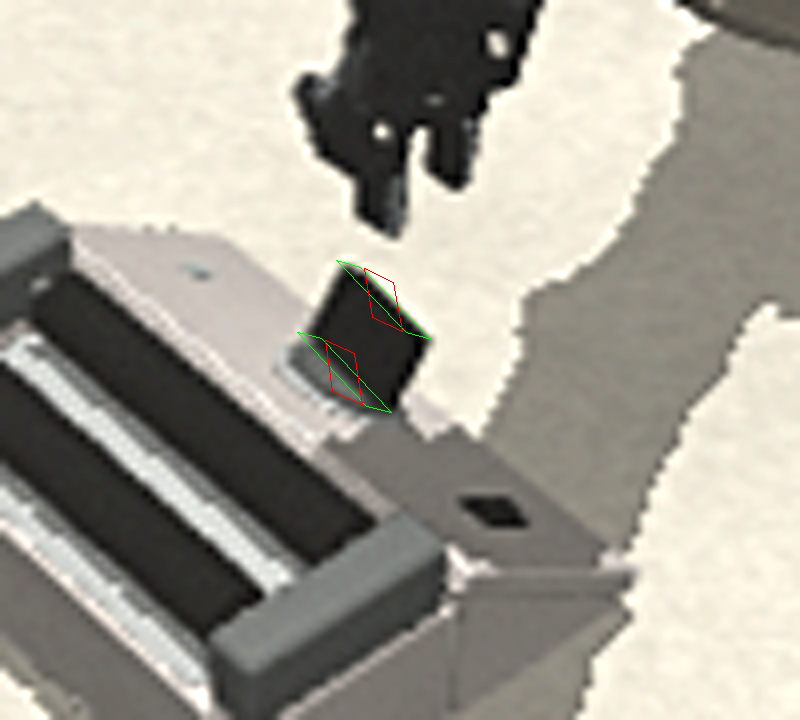

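Emit:
drive_tool(increments="0.001 0 -0.01 -0.105;0.001 0 -0.01 -0.105;0 0 -0.01 -0.1;0 0 -0.018 0;0 0 -0.02 0;0 0 -0.012 0;0 0 -0.007 0;0 0 0 0")

```text
t: 6.57
eef_pos: [0.4552, 0.1985, 0.1107]
tool_rot: [-0.002, -0.657, 0.754, 0.001]
contact_force: [-0.1, 0.0, 0.5]
gripper_width: 0.422
```

Emit:
drive_tool(increments="0.0025 -0.0005 0.0015 -0.075;0.0025 -0.0005 0.0015 -0.075;0.0025 -0.0006 0.001 -0.075;0.0014 -0.001 0.0009 -0.082;0.0014 -0.001 0.0009 -0.082;0.0013 -0.001 0.0009 -0.081;0.0011 -0.0014 0.0007 -0.09;0.0011 -0.0014 0.0007 -0.09;0.001 -0.0015 0.0006 -0.091;0.0007 -0.0017 0.0004 -0.099;0.0007 -0.0017 0.0004 -0.099;0.0008 -0.0017 0.0005 -0.099")

```text
t: 7.57
eef_pos: [0.4715, 0.1862, 0.1228]
tool_rot: [-0.001, -0.196, 0.981, 0.001]
contact_force: [-3.1, 2.4, 1.6]
gripper_width: 0.421
```

Emit:
drive_tool(increments="0.0003 -0.0019 0.0001 -0.105;0.0003 -0.0019 0.0001 -0.105;0.0004 -0.0019 0.0002 -0.105;0 -0.0019 -0.0001 -0.1057;0 -0.0019 -0.0001 -0.1057;0 -0.0019 -0.0002 -0.1057;-0.0005 -0.0018 -0.0004 -0.099;0 0 0 0")

```text
t: 8.23
eef_pos: [0.4738, 0.1723, 0.1228]
tool_rot: [0.0, 0.168, 0.986, 0.0]
contact_force: [0.3, 0.0, -0.4]
gripper_width: 0.418
```

```bash
python3 look.py scene 310 190 410 280 8 l7.png;python3 wp.py | head -5
```

```text
8.28 [0.4737 0.172  0.1226] yang 1.239 [-0.3  0.5 -0.6] [-0.04 -0.01 -0.  ] 0.418 q [-0.55  0.38  0.1   2.08 -0.06  0.69  0.82]
60 [0.4666 0.1593 0.1151] tooly 0.52 spin from start -0.609
45 [0.4701 0.1631 0.1177] tooly 0.764 spin from start -0.365
30 [0.4726 0.1679 0.1197] tooly 1.035 spin from start -0.094
15 [0.474  0.1733 0.121 ] tooly 1.332 spin from start 0.203
0 [0.4741 0.179  0.1214] tooly 1.649 spin from start 0.52
```

View pics/l7.png

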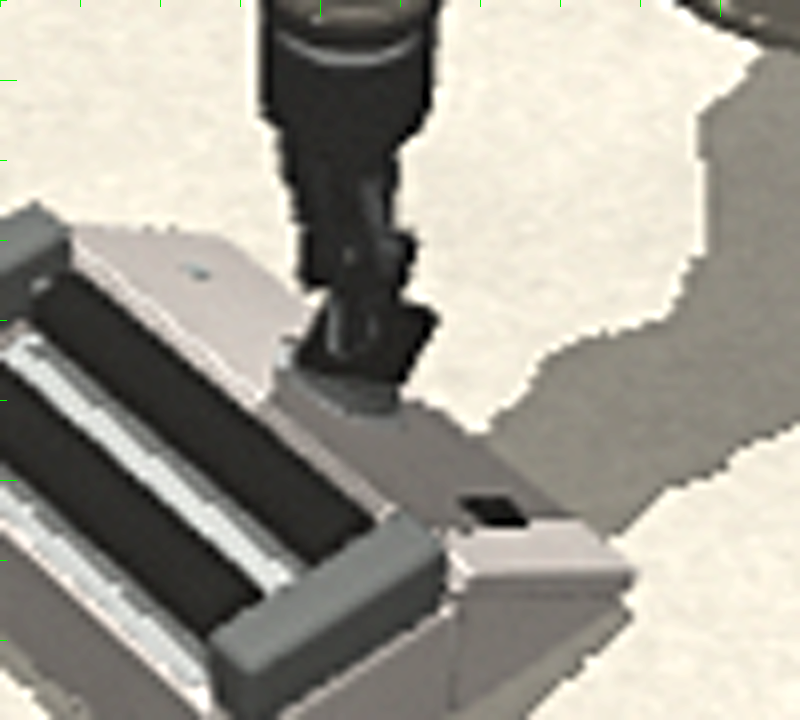

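Emit:
drive_tool(increments="0.0003 0.0013 0 0.093;0 0 0 0;0 0 0 0;0 0 0 0;0 0 0 0", grip=0, squeeze=40)

```text
t: 8.7
eef_pos: [0.4744, 0.174, 0.1227]
tool_rot: [0.0, 0.12, 0.993, 0.001]
contact_force: [-0.8, 3.0, 4.7]
gripper_width: 0.188
```

Emit:
drive_tool(increments="0 0 0 0;0 0 0 0;0 0 0 0")

```text
t: 8.95
eef_pos: [0.4744, 0.1739, 0.1227]
tool_rot: [0.0, 0.12, 0.993, 0.001]
contact_force: [-0.8, 4.8, 5.5]
gripper_width: 0.184
```

```bash
python3 look.py scene 310 190 410 280 8 l8.png
```

```text
9.0 [0.4745 0.1739 0.1227] yang 1.331 [-0.9  4.2  5.4] [1.39 0.13 0.35] 0.182 q [-0.54  0.38  0.08  2.08 -0.04  0.69  0.9 ]
```

View pics/l8.png

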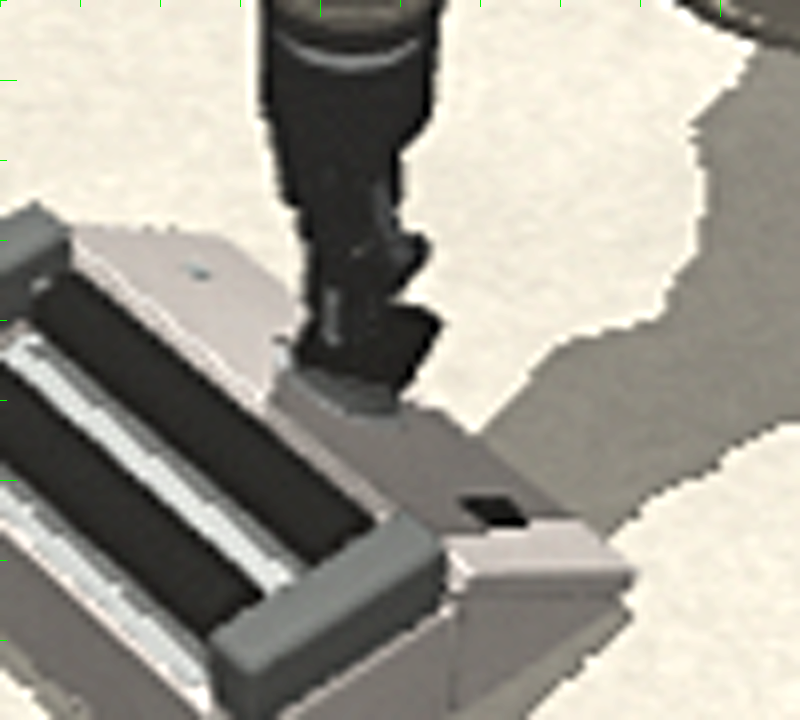

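Emit:
drive_tool(increments="0 0 0 0;0 0 0 0;0 0 0.02 0;0 0 0.04 0;0 0 0.04 0;0 0 0.02 0", grip=1, squeeze=30)

```text
t: 9.5
eef_pos: [0.4752, 0.1721, 0.2457]
tool_rot: [0.001, 0.121, 0.993, 0.0]
contact_force: [0.2, 0.8, -0.5]
gripper_width: 0.995
```

Emit:
drive_tool(increments="0.0075 -0.0325 0 0.02;0.0075 -0.0325 0 0.02;0.0075 -0.0325 0 0.02;0.0075 -0.0325 0 0.02;0.0075 -0.0325 0 0.02;0.0075 -0.0325 0 0.02;0.0075 -0.0325 0 0.02;0.0075 -0.0325 0 0.02;0.0075 -0.0325 0 0.02;0.0075 -0.0325 0 0.02;0.0065 -0.032 0 0.007;0 0 0 0")

```text
t: 10.5
eef_pos: [0.5541, -0.1929, 0.2418]
tool_rot: [-0.001, 0.022, 1.0, -0.002]
contact_force: [-0.2, 0.0, -0.1]
gripper_width: 1.002
```

```bash
python3 look.py top 225 150 335 245 7 l9.png; python3 look.py scene 210 140 330 230 6 l10.png; python3 - <<'E'
from h import *
m=np.load("poses.npy")[0]
im=cv2.imread("pics/last_top.png");o0=np.array((250,195));K=12
im=cv2.convertScaleAbs(cv2.resize(im[195:240,250:310],None,fx=K,fy=K,interpolation=cv2.INTER_CUBIC),alpha=1.5)
for a,c in((15,(0,255,0)),):
  for h in(.014,-.025):
    P=proj("top",W(m,[selpt(a,.032,h,.0075),selpt(a,-.032,h,.0075),selpt(a,-.032,h,-.0075),selpt(a,.032,h,-.0075)]))
    cv2.polylines(im,[((P-o0)*K).astype(int)],True,c,1)
cv2.imwrite("pics/l9o.png",im)
E
```

```text
10.55 [ 0.554  -0.1893  0.2414] yang 1.53 [-0.7  0.4  0.4] [ 0.04 -0.01 -0.05] 1.003 q [ 0.01  0.35  0.27  1.8  -0.11  1.01  1.85]
10.6 [ 0.5543 -0.1864  0.2413] yang 1.533 [ 0.9  0.5 -0.8] [-0.03  0.02 -0.05] 1.001 q [ 0.    0.35  0.27  1.8  -0.11  1.01  1.85]
```

View pics/l9o.png

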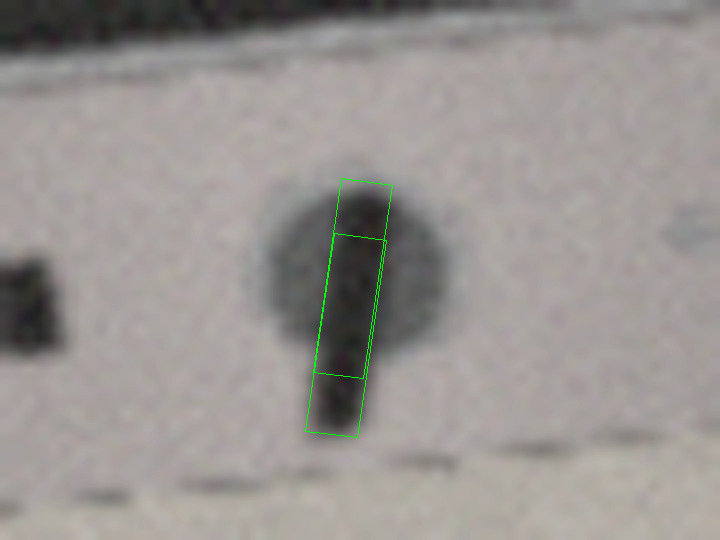

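View pics/l10.png

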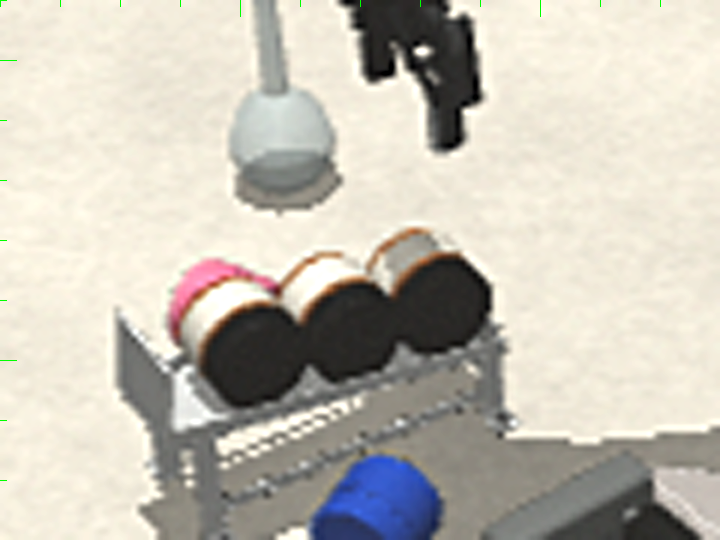

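Emit:
drive_tool(increments="0.0015 0.002 -0.02 0;0 0 -0.03 0;0 0 -0.03 0;0 0 -0.02 0;0 0 0 0")

```text
t: 11.02
eef_pos: [0.5536, -0.1795, 0.1377]
tool_rot: [-0.005, 0.016, 1.0, 0.001]
contact_force: [0.0, 0.4, -0.7]
gripper_width: 0.999
```

```bash
python3 look.py scene 210 140 330 230 6 l11.png
```

```text
11.07 [ 0.5551 -0.1802  0.1401] yang 1.539 [-0.   1.   0.3] [ 0.03 -0.02 -0.01] 1.001 q [ 0.02  0.47  0.24  1.89 -0.15  0.81  1.88]
```

View pics/l11.png

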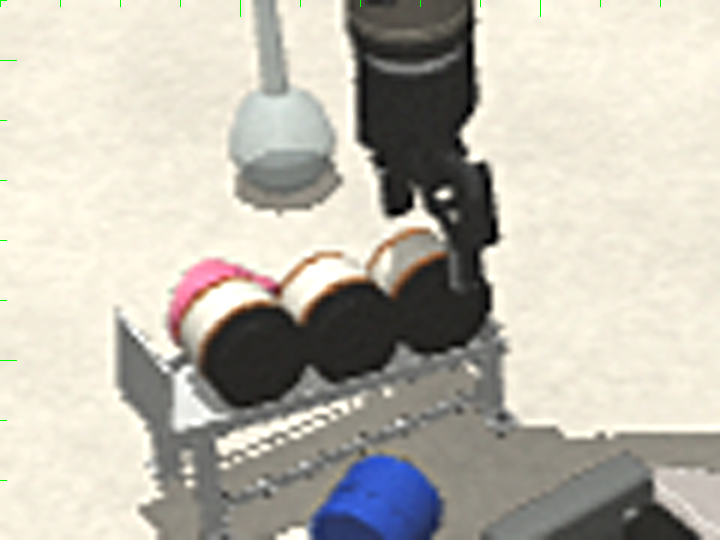

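Emit:
drive_tool(increments="0.001 -0.0015 -0.015 0;0 0 -0.015 0;0 0 -0.01 0;0 0 -0.005 0;0 0 0 0")

```text
t: 11.48
eef_pos: [0.5579, -0.183, 0.0971]
tool_rot: [-0.0, 0.016, 1.0, 0.0]
contact_force: [0.0, 0.8, -0.9]
gripper_width: 0.998
```

Emit:
drive_tool(increments="0 0 0 0;0 0 0 0;0 0 0 0;0 0 0 0;0 0 0 0", grip=0, squeeze=45)

```text
t: 11.9
eef_pos: [0.559, -0.1823, 0.0986]
tool_rot: [0.001, 0.016, 1.0, 0.001]
contact_force: [-1.9, 3.2, 4.9]
gripper_width: 0.695
```

```bash
python3 look.py scene 210 140 330 230 6 l12.png
```

```text
11.95 [ 0.5591 -0.1822  0.0986] yang 1.539 [-0.6  3.4  4.8] [0.75 0.26 0.1 ] 0.698 q [ 0.04  0.53  0.22  1.9  -0.17  0.72  1.9 ]
```

View pics/l12.png

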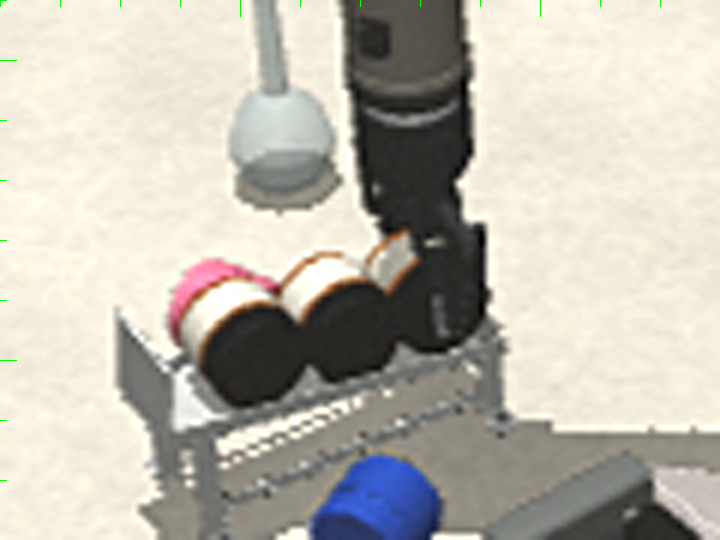

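Emit:
drive_tool(increments="0 0 0.008 0;0 0 0.012 0;0 0 0.015 0;0 0 0.015 0;0 0 0.02 0;0 0 0.025 0;0 0 0.025 0;0 0 0.01 0;0 0 0 0")

```text
t: 12.7
eef_pos: [0.5596, -0.1845, 0.2306]
tool_rot: [0.003, 0.017, 1.0, -0.001]
contact_force: [0.9, 0.1, -3.5]
gripper_width: 0.698
```

```bash
python3 look.py scene 210 110 350 230 5 l13.png
```

```text
12.75 [ 0.5585 -0.184   0.2284] yang 1.538 [ 0.4 -0.3 -5.2] [ 0.04 -0.01 -0.01] 0.696 q [ 0.    0.36  0.27  1.81 -0.11  0.98  1.85]
```

View pics/l13.png

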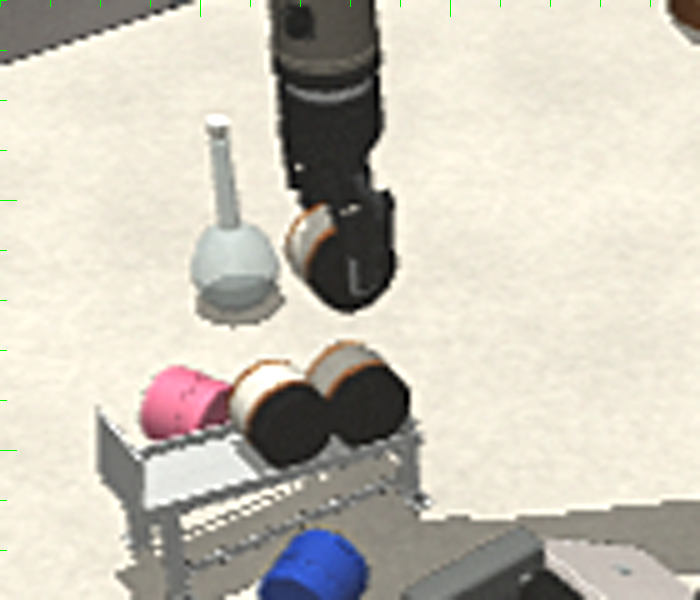

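Emit:
drive_tool(increments="0.0028 0.031 0 0.0092;0.0028 0.031 0 0.0092;0.0028 0.031 0 0.0092;0.0028 0.031 0 0.0092;0.0028 0.031 0 0.0092;0.0028 0.031 0 0.0092;0.0028 0.031 0 0.0092;0.0028 0.031 0 0.0092;0.0028 0.031 0 0.0092;0.0028 0.031 0 0.0092;0.0028 0.031 0 0.0092;0.0028 0.031 0 0.0092")

```text
t: 13.75
eef_pos: [0.5905, 0.1895, 0.2249]
tool_rot: [-0.002, -0.039, 0.999, -0.001]
contact_force: [0.8, -0.7, -4.2]
gripper_width: 0.698
```

Emit:
drive_tool(increments="0 0 -0.02 0;0 0 -0.02 0;0 0 -0.01 0;0 0 0 0;0 0 0 0")

```text
t: 14.17
eef_pos: [0.591, 0.1875, 0.1759]
tool_rot: [-0.001, -0.038, 0.999, -0.001]
contact_force: [0.9, 0.5, -3.7]
gripper_width: 0.694
```

```bash
python3 look.py scene 280 150 410 270 6 l14.png
```

```text
14.22 [0.5919 0.1878 0.1772] yang 1.647 [ 0.5 -0.5 -3.3] [-0.02 -0.    0.02] 0.698 q [-0.49  0.47  0.12  1.77 -0.07  0.91  1.3 ]
```

View pics/l14.png

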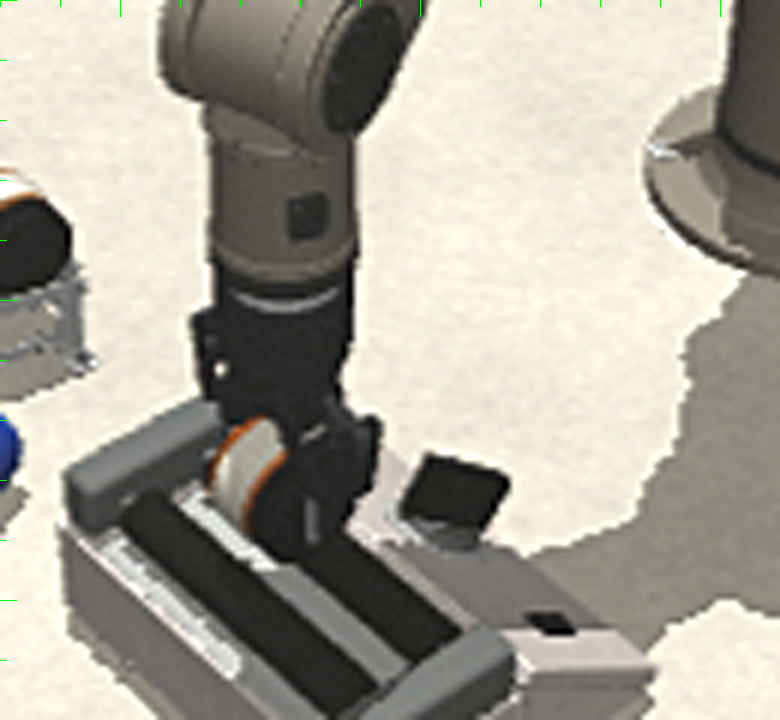

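Emit:
drive_tool(increments="0 0 -0.01 0;0 0 -0.009 0;0 0 -0.005 0;0 0 0 0;0 0 0 0")

```text
t: 14.63
eef_pos: [0.5915, 0.1883, 0.1528]
tool_rot: [-0.0, -0.039, 0.999, -0.0]
contact_force: [0.8, -0.2, -4.5]
gripper_width: 0.693
```

Emit:
drive_tool(increments="0 0 -0.003 0;0 0 -0.002 0;0 0 0 0;0 0 0 0")

```text
t: 14.97
eef_pos: [0.5917, 0.1885, 0.1482]
tool_rot: [-0.0, -0.039, 0.999, 0.0]
contact_force: [0.5, -0.1, -3.3]
gripper_width: 0.702
```

Emit:
drive_tool(increments="0 0 -0.002 0;0 0 -0.001 0;0 0 0 0;0 0 0 0")

```text
t: 15.3
eef_pos: [0.5917, 0.1885, 0.1452]
tool_rot: [0.0, -0.039, 0.999, 0.0]
contact_force: [0.3, -0.7, -3.0]
gripper_width: 0.701
```

Emit:
drive_tool(increments="0 0 -0.0015 0;0 0 0 0;0 0 0 0")

```text
t: 15.55
eef_pos: [0.5915, 0.1885, 0.1448]
tool_rot: [-0.0, -0.039, 0.999, 0.0]
contact_force: [-4.5, -1.2, 6.0]
gripper_width: 0.695
```

```bash
python3 look.py scene 280 150 410 270 6 l15.png
```

```text
15.6 [0.5915 0.1885 0.1448] yang 1.648 [-4.2 -0.8  5.1] [-0.41  0.87 -0.11] 0.696 q [-0.49  0.51  0.11  1.79 -0.07  0.85  1.3 ]
```

View pics/l15.png

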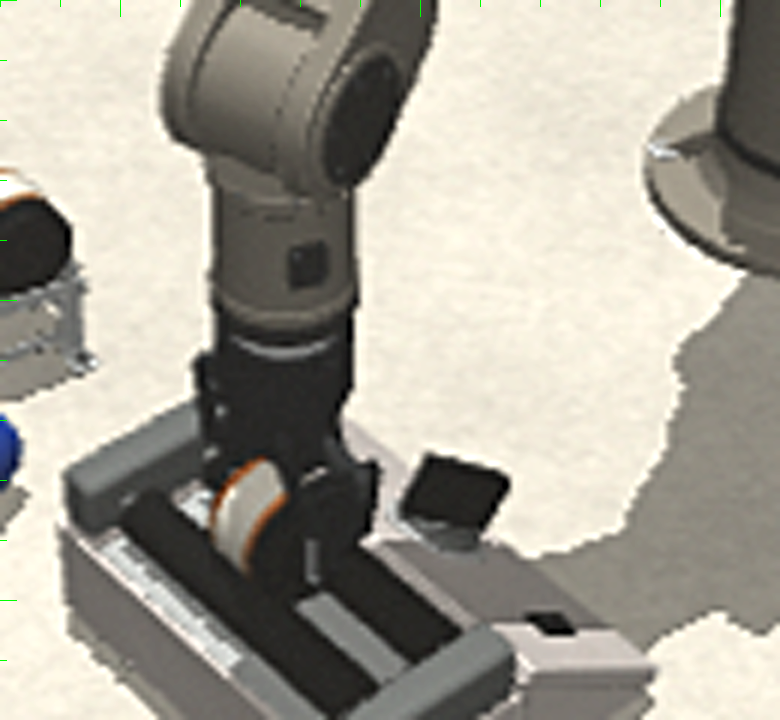

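Emit:
drive_tool(increments="-0.0015 0 -0.0005 0;0 0 0 0;0 0 0 0")

```text
t: 15.85
eef_pos: [0.5907, 0.1885, 0.1442]
tool_rot: [0.001, -0.039, 0.999, 0.0]
contact_force: [-2.8, -0.5, 6.3]
gripper_width: 0.696
```

Emit:
drive_tool(increments="0 0 0 0;0 0 0 0;0 0 0 0;0 0 0 0", grip=1)

```text
t: 16.18
eef_pos: [0.5903, 0.1886, 0.1431]
tool_rot: [0.0, -0.039, 0.999, 0.0]
contact_force: [0.2, -0.7, -0.2]
gripper_width: 1.001
```

```bash
python3 look.py scene 280 150 410 270 6 l16.png
```

```text
16.23 [0.5902 0.1886 0.143 ] yang 1.648 [-0.5 -0.7  0.3] [0.06 0.   0.01] 1.0 q [-0.49  0.51  0.11  1.79 -0.07  0.84  1.3 ]
```

View pics/l16.png

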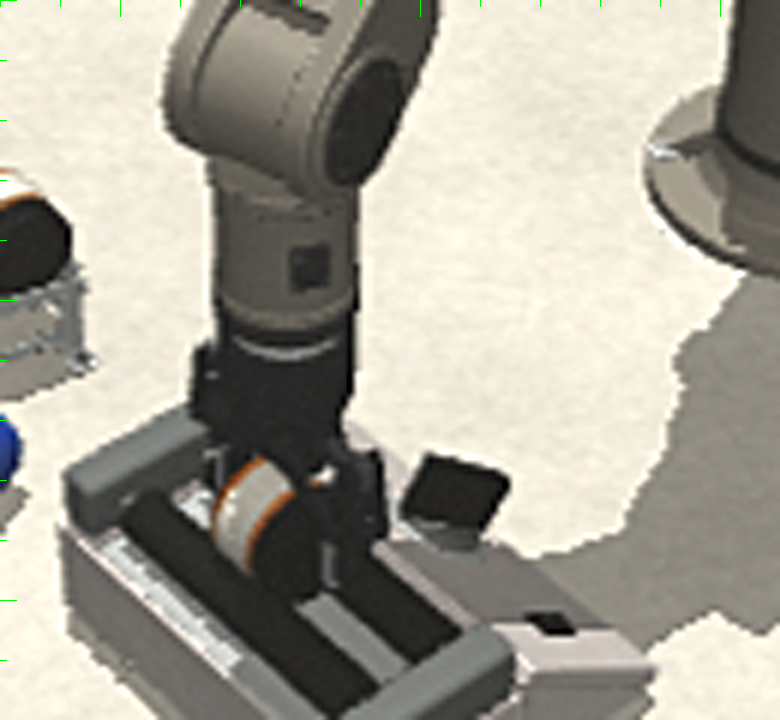

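Emit:
drive_tool(increments="0 0 0.01 0;0 0 0.02 0;0 0 0.03 0;0 0 0.03 0;0 0 0.03 0;0 0 0.01 0;0 -0.03 0 0;0 -0.035 0 0;0 -0.035 0 0;0 -0.035 0 0;0 -0.035 0 0;0 0 0 0")

```text
t: 17.23
eef_pos: [0.5898, 0.0089, 0.2738]
tool_rot: [0.0, -0.033, 0.999, -0.002]
contact_force: [-0.2, -0.0, 0.8]
gripper_width: 1.002
```

```bash
python3 look.py scene 210 140 410 290 4 l17.png; python3 look.py top 215 130 415 245 4 l18.png; python3 - <<'E'
from h import *
m,k=np.load("poses.npy");t=np.linspace(0,2*np.pi,73)
def pl(im,n,P,c,o0,K): cv2.polylines(im,[((proj(n,P)-o0)*K).astype(int)],True,c,1)
for n,o0,x1 in(("scene",(210,150),(410,290)),("top",(215,130),(415,245))):
    K=4;im=cv2.imread(f"pics/last_{n}.png");o=np.array(o0)
    im=cv2.convertScaleAbs(cv2.resize(im[o0[1]:x1[1],o0[0]:x1[0]],None,fx=K,fy=K,interpolation=cv2.INTER_CUBIC),alpha=1.5)
    for e in(-.03,.03):
        pl(im,n,W(m,np.c_[.0605+.034*np.cos(t),0*t+e,.1405+.034*np.sin(t)]),(0,255,0),o,K)
        for x,z in((0,.095),(.0672,.1056)): pl(im,n,W(k,np.c_[x+.034*np.cos(t),0*t+e,z+.034*np.sin(t)]),(0,255,255),o,K)
    for h in (.014,):
        pl(im,n,W(m,[selpt(15,.032,h,.0075),selpt(15,-.032,h,.0075),selpt(15,-.032,h,-.0075),selpt(15,.032,h,-.0075)]),(0,255,0),o,K)
    cv2.imwrite(f"pics/f_{n}.png",im)
E
```

```text
17.28 [0.59   0.013  0.2737] yang 1.64 [ 0.7 -0.2  1.1] [-0.01  0.02  0.02] 1.001 q [-0.28  0.32  0.2   1.75 -0.07  1.08  1.57]
17.33 [0.5901 0.0164 0.2735] yang 1.644 [ 0.3  0.3 -1. ] [0.01 0.03 0.  ] 1.002 q [-0.29  0.32  0.19  1.75 -0.07  1.08  1.57]
```

View pics/f_scene.png

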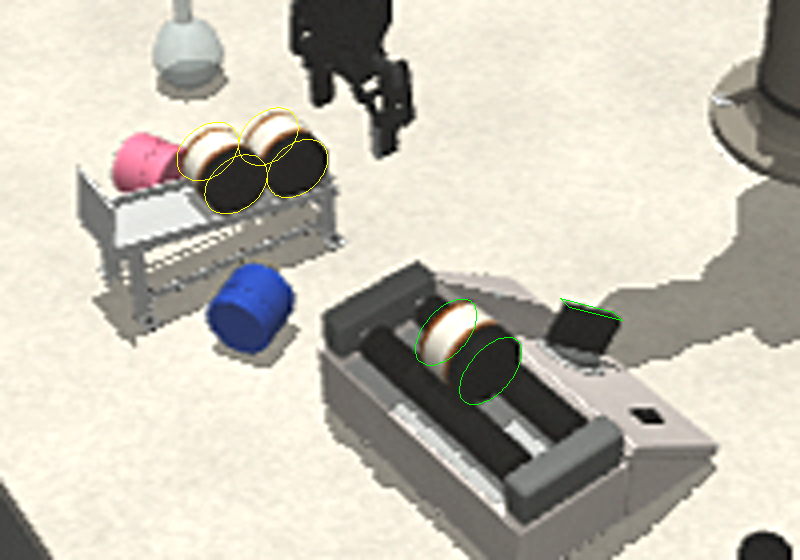

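View pics/f_top.png

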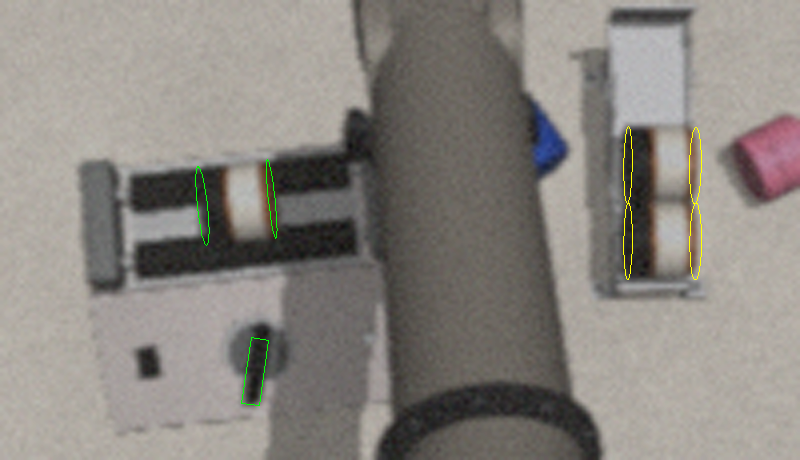

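View pics/last_scene.png

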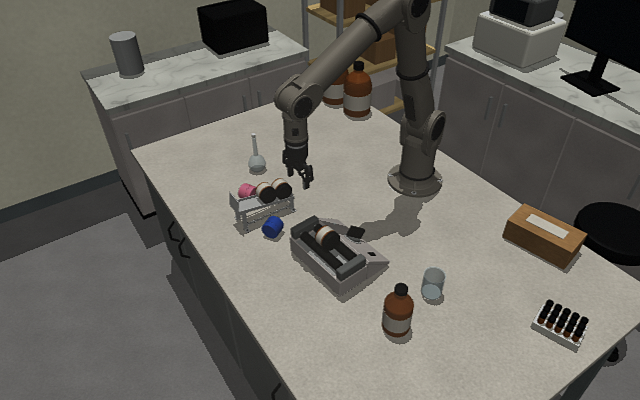

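Emit:
drive_tool(increments="0 0 0 0;0 0 0 0;0 0 0 0;0 0 0 0;0 0 0 0;0 0 0 0")

```text
t: 17.83
eef_pos: [0.5902, 0.0191, 0.2731]
tool_rot: [-0.0, -0.039, 0.999, 0.0]
contact_force: [0.6, 0.7, -0.2]
gripper_width: 0.996
```

```bash
python3 -c "
from station import bot
print(bot.hand_in())"
```

```text
the job is handed in; nothing more can be done
None
```

The job is done and handed in at about 17.8 s of the 56 s allowed; the hand-in gives no verdict.

- **Selector:** I turned it anticlockwise with the fingers straddling the bar until it held firm against about 21 N. I then brought it back clockwise to the third click and squeezed the bar lightly to line it up. The camera overlays matched the stop position first and the third click (1.571 rad) afterwards.
- **Front jar:** I gripped it across its ends, lifted it out and lowered it until the force showed it resting on the rollers, at the expected height. Only then did I open the fingers. In both pictures it lies on both rollers, near mid-length and parallel to them.
- **Jars behind:** both rolled down, the second one to the lip, and they match the expected outlines to about 1 pixel (roughly 3 mm).
- **Bystanders:** the bottle, beaker and flask look unmoved. The arm was clear of everything at the end.

No check failed. The rack and jar outlines fit slightly worse than the mixer's: up to about 1 pixel off, which I put down to image blur.

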